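# Set the running clearance of a tappet guide and hold the nut

## Robot

A 6-joint arm with a two-finger parallel gripper is mounted at the origin on a cart in front of the work surface, level with it; the furniture and walls round the work are solid. World frame = base frame: x ahead of the robot, y to its left, z up, the work surface at z = 0. Lengths are in m, angles in rad, forces in N, time in s.
With the tool pointing down it reaches from about 0.275 to 0.85 m from the base axis. Payload 19 kg.
Tool frame: the origin (TCP) lies midway between the tips of the shut fingers; the grasp point (between the pads) lies 19 mm behind it; z points along the fingers, y is the line along which they close (so a half turn about z gives the same grasp; the last joint's range is limited). The gripper opens to 85 mm and grips with 20 to 120 N. Pads are 22 mm wide; open, the fingers measure 114 mm over their backs; the gripper's body (76 mm by 85 mm) begins 54 mm behind the grasp point. The pads swing forward as they close: fully open they stand 13 mm farther back than shut.
Start: joints at [-1.375, 0.15, 1.437, -0, 1.554, -0.134], TCP at [0.186, -0.544, 0.195] pointing down, gripper open.
Joint ranges: [-2.8, 2.8], [-0.68, 2.1], [0.12, 2.68], [-1.39, 4.53], [0.16, 2.79], [-2.81, 2.81]. Speed limits (rad/s): [1.89, 1.89, 2.22, 3.01, 3.01, 3.01].

## Interface

Orientations are given as a 3x3 rotation matrix whose columns are the frame's x, y, z axes.
In Python, from cell import monitor, eyes, workorder gives the robot as it stands.
- The arm moves only by the shell command python3 -m pendant 'ROWS' [OPENING] [FORCE]. ROWS is a JSON object whose one key "series" holds a list of rows, each an object of numbers: "x", "y", "z": the shift along the world's x, y, z in m; "roll": the turn about the world's z in degrees. A call has 1 to 12 rows; each row shifts and turns the commanded pose from where the row before left it; what a row does not reach is not made up. A row lasts 1/12 s, in which the tool goes at most 41.7 mm and 7.16 degrees, less where a joint would pass 70% of its speed; a pose out of reach is approached as far as the arm can. A call with a gripper value outside its range is refused whole. OPENING is the opening, from -1 (shut) to 1 (fully open), set as the call begins (- or left out, the last holds). The fingers move at their own pace and stop on an object; FORCE is the grip in N (left out, the last holds). Time passes only in rows, so rows that do not move let the fingers close. It gives the time, the measured TCP pose, the force, the opening and the grip force at its end, in the units of the state.
- monitor.state(): the state, without advancing time (a new reading comes with each control period).
- eyes.get_image(name): name is "scene" or "top" or "wrist"; returns a dict with "img" (480x640x3 uint8, red, green, blue), "z_map" (480x640 float32, m along the optical axis (not along the pixel's ray), 0 where there is no reading), "intrinsics" (3x3 intrinsics, pixels), "D" ([k1, k2, p1, p2, k3] as OpenCV has them; the pictures are not rectified), "R" (3x3) and "t" (3): a world point X has camera coordinates R X + t. Camera axes: x right, y down, z forward; pixel columns grow to the right and rows downward; lengths in m; the calibration is good to about 2 mm. A picture is of the moment at which its call begins.
- workorder.close_job(): hands the job in; it is judged then, once.
The state is a dict: "time": time; "qpos": joint angles; "joint_velocities": joint speeds; "tau": joint torques, N m; "tcp_pos": TCP position; "orientation": TCP orientation; "ft_force": force on the tool from outside, world axes, zero at the start; "torque": the same for the moment, N m; "width": finger opening in m; "grasp_force": force on a finger pad.
Only numpy, scipy, OpenCV 4.12 (cv2) and the standard library are available. Lean on these libraries where they do the work, as an engineer would, in place of code of your own. Each camera call takes 0.05 s, during which the arm holds its last target. There are 200 camera calls.

## Task

Stand the steel mushroom tappet in the bore of the green guide stand, flange up and fully home, and let go of it. Then screw the stand's knurled nut down (clockwise from above) until it bottoms out, and back it off a quarter turn so that the split bush gives the tappet its running clearance. Finish still gripping the nut there, so that I can nip up the lock screw, and leave the other parts on the bench where they are.

Things in the scene. Friction and masses are not known exactly. Their poses are not given: they have to be found in the camera images.
- guide_stand: Tappet guide stand, bolted down. Green foot 104x104x14 mm with four screw heads (to 20 mm high); round body, 74 mm wide at its foot, then 58 mm, its steel collar ending 40.5 mm above the bench; above it the knurled nut round a brass split bush. A small lock screw sticks out to the stand's +x, 45 mm from the axis, 29 mm up. Origin: centre of the underside; z up along the bore.
- bore_floor (a point): Centre of the flat floor of the bore, on the stand's axis, 35 mm above the bench; z up the bore. The wall of the bore is the brass split bush of four segments, 26 mm wide inside, its top 70 mm above the bench. The nut closes the bush by a few hundredths of a millimetre only, too little to see or feel; down to the floor the bore stays 26 mm or wider.
- knurled_nut: Knurled steel nut, 49 mm diameter, 26 mm high, coaxial with the stand. Origin: centre of its underside, 42 mm above the bench when home; the frame turns with the nut, and so does the red mark on its top and side (towards its -x). Grip it from above across its diameter at any yaw, fingertips above the 40.5 mm collar; the tappet's flange and stem then lie between the fingers.
- nut_turn (a joint): Turn of the nut in rad: 0 when it bottoms out (hard stop), positive when unscrewed (anticlockwise from above). Starts at 2.1 to 3.6. Right-hand thread: it rises 3 mm per turn (0.477 mm per rad) and cannot come off. Running friction about 0.12 N m; it stays where it is left.
- tappet: Loose steel mushroom tappet, 0.18 kg, standing on its shank. From below: shank 24 mm diameter, 36.5 mm long, its foot chamfered to 19 mm over 4 mm; flange 34 mm diameter from 36.5 to 42.5 mm; stem 18 mm diameter to 62.5 mm (grip here). Origin: centre of the foot's underside; z up along the stem. Home in the bore its foot is on the floor, its flange 1.5 mm above the bush.
- sensor_nut: Small stepped steel sensor nut, 24 mm diameter, 21 mm high, standing near the tappet; a bystander. Origin: centre of its underside.
- knob_pin: Small black knob, 21 mm diameter, 26 mm high, standing near the tappet; a bystander. Origin: centre of its underside.
- vee_block_2: Small steel vee block, 30 x 36 x 24 mm, behind the stand; a bystander. Origin: centre of its underside.
- bearing_ring: Yellow flanged bearing ring, 33 mm diameter, 9 mm high, behind the stand; a bystander. Origin: centre of its underside.
- wood_bar: Planed wooden rest bar, 30 x 135 x 22 mm, to the left of the stand; a bystander. Origin: centre of its underside.
Things that resemble listed ones, but are neither listed nor needed, are in the scene too. What is shaped like the tappet but red is not meant.

How it is judged:
By the outcome, as a careful person would: the job done as asked, in the order asked, and still so for the second after the job is handed in, while the arm keeps its last pose, push and grip.
It also fails if it takes over 61 s, if anything falls off the work surface, if the arm or the gripper's body presses on something with over 40 N, if the wrist force passes 120 N, or if a joint passes its speed limit or range.

## Working session

There is one attempt and no reset: what is moved stays moved. The work goes in short steps, Python scripts to look and compute and a shell command to move; the robot and the scene stay as the last step left them, time stands still between calls to the robot, and variables do not carry over. Pictures are saved under pics/ and viewed, at most 10 in all, crops included, and the job is handed in when it is done.

```bash
mkdir -p pics; ls; cat > h.py <<'E'
import numpy as np, cv2
from cell import monitor, eyes, workorder
def get(n):
    d=eyes.get_image(n); return {k:(np.array(v) if k!='img' else np.ascontiguousarray(v)) for k,v in d.items()}
def ray(d,uv,z):
    p=cv2.undistortPoints(np.array(uv,float).reshape(-1,1,2),d['intrinsics'],d['D']).reshape(-1,2)
    r=np.c_[p,np.ones(len(p))]@d['R']; c=-d['R'].T@d['t']
    return c+r*((z-c[2])/r[:,2])[:,None]
def proj(d,X):
    return cv2.projectPoints(np.array(X,float).reshape(-1,1,3),cv2.Rodrigues(d['R'])[0],d['t'],d['intrinsics'],d['D'])[0].reshape(-1,2)
def save(n,im): cv2.imwrite('pics/'+n,im[:,:,::-1])
E
python3 - <<'E'
from h import *
print(monitor.state())
import pickle
for n in ['scene','top']:
    d=get(n); save(n+'0.png',d['img']); pickle.dump(d,open(n+'.pkl','wb')); print(n,-d['R'].T@d['t'],d['R'][2])
E
```

```text
pics
{'time': 0.0, 'qpos': array([-1.37496721e+00,  1.50986178e-01,  1.43798942e+00, -4.17573208e-06,
        1.55380971e+00, -1.33977722e-01]), 'joint_velocities': array([-5.89609703e-04,  1.20646998e-03, -5.09701264e-04, -1.06765325e-05,
        7.51051075e-04,  6.70775636e-04]), 'tau': array([ 6.28094203e-04, -7.13059902e+01, -5.70876646e+01, -2.17966522e-04,
        8.88472743e-03,  3.62973719e-05]), 'tcp_pos': array([ 0.18615714, -0.54373844,  0.1944961 ]), 'orientation': array([[ 9.46104914e-01,  3.23860211e-01, -2.36162609e-04],
       [ 3.23860260e-01, -9.46104204e-01,  1.16905017e-03],
       [ 1.55174396e-04, -1.18252779e-03, -9.99999289e-01]]), 'ft_force': array([0.92964666, 0.10997064, 0.81725777]), 'torque': array([-0.01889654,  0.00629474, -0.0189053 ]), 'grasp_force': 0.0, 'width': 0.0848377964457247}
scene [ 0.30952376 -0.46392722  0.77192641] [ 0.25233113  0.57774273 -0.77623601]
top [0.41642535 0.05423954 0.99742035] [ 0.14868917 -0.00398401 -0.98887596]
```

View pics/top0.png

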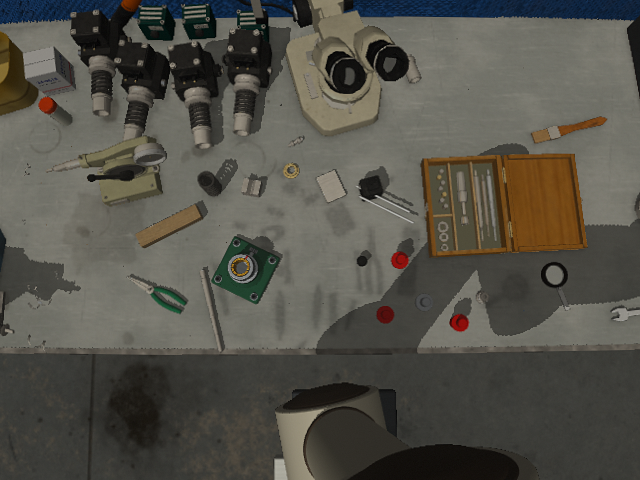

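View pics/scene0.png

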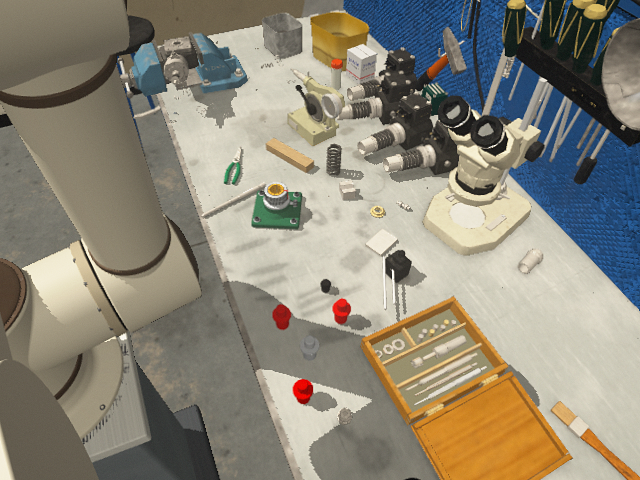

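Candidates for the tappet: grey mushroom at top (423,302) / scene (310,345); red lookalikes at top (400,260), (386,314), (459,323); small steel piece at top (483,297), probably the sensor nut. By description I choose the grey one at (423,302), and check it in a close crop.

```bash
python3 - <<'E'
from h import *
import pickle
T=pickle.load(open('top.pkl','rb'));S=pickle.load(open('scene.pkl','rb'))
def crop(d,u,v,w,h,k):return cv2.resize(d['img'][v:v+h,u:u+w],None,fx=k,fy=k,interpolation=cv2.INTER_CUBIC)
a=crop(S,275,320,80,60,5);b=crop(S,245,175,80,60,5);c=crop(T,395,275,80,60,5);e=crop(T,205,235,80,60,5)
im=np.vstack([np.hstack([a,b]),np.hstack([c,e])]);im=np.clip(im.astype(float)*1.3,0,255).astype(np.uint8);save('crop1.png',im)
# points from depth: tappet
for nm,d,(u0,v0,u1,v1) in [('topT',T,(405,285,445,320)),('scT',S,(290,325,330,370)),('topSt',T,(222,248,262,288)),('scSt',S,(255,175,300,215))]:
    vv,uu=np.mgrid[v0:v1,u0:u1];uv=np.c_[uu.ravel(),vv.ravel()];z=d['z_map'][v0:v1,u0:u1].ravel();
    p=cv2.undistortPoints(uv.astype(float).reshape(-1,1,2),d['intrinsics'],d['D']).reshape(-1,2)
    P=(np.c_[p,np.ones(len(p))]*z[:,None]-d['t'])@d['R'];P=P[z>0]
    print(nm,len(P),'maxz',np.percentile(P[:,2],[50,90,98,100]))
    for lo,hi in [(.008,.032),(.033,.048),(.055,.068),(.064,.085)]:
        Q=P[(P[:,2]>lo)&(P[:,2]<hi)]
        if len(Q)>5:print(lo,len(Q),Q.mean(0),Q.min(0),Q.max(0))
E
```

```text
topT 1395 maxz [0.00033495 0.04309826 0.06276836 0.06646807]
0.033 164 [ 0.44561178 -0.12803744  0.04235287] [ 0.43043354 -0.14670733  0.0359051 ] [ 0.46103625 -0.11330569  0.04747802]
0.055 78 [ 0.44561869 -0.12906734  0.06199836] [ 0.43761285 -0.13831876  0.05515782] [ 0.45447762 -0.12008503  0.06646807]
0.064 13 [ 0.44688429 -0.12964603  0.06483227] [ 0.43941017 -0.13416549  0.06414218] [ 0.45248562 -0.12617007  0.06646807]
scT 1793 maxz [-0.00077117  0.04224355  0.06178562  0.06523358]
0.008 50 [ 0.44338956 -0.13838425  0.01616471] [ 0.43512974 -0.1415119   0.00858536] [ 0.45501474 -0.12973412  0.0258639 ]
0.033 191 [ 0.44493299 -0.13418205  0.04168787] [ 0.43024633 -0.14622503  0.0362316 ] [ 0.46333229 -0.11377907  0.04760669]
0.055 91 [ 0.44625228 -0.13049523  0.06108305] [ 0.43785065 -0.13772361  0.05528296] [ 0.45485353 -0.12070085  0.06523358]
topSt 1593 maxz [0.02727644 0.06985157 0.07199365 0.07588499]
0.008 788 [0.51505818 0.22598719 0.01649945] [0.47807363 0.18492471 0.00807453] [0.55669908 0.26454064 0.03189822]
0.033 294 [0.51396137 0.21067454 0.04003804] [0.48450915 0.18860353 0.03301354] [0.5534425  0.24205764 0.04789869]
0.055 149 [0.51162304 0.21584114 0.06425782] [0.48823759 0.19221377 0.0552058 ] [0.53763935 0.24343998 0.06797368]
0.064 388 [0.51299672 0.21733666 0.06933668] [0.48823759 0.19221377 0.06400803] [0.53763935 0.24343998 0.07588499]
scSt 1793 maxz [0.01595163 0.06709878 0.06973764 0.07229929]
0.008 601 [0.5164341  0.22375538 0.01689128] [0.46343879 0.17943049 0.00817048] [0.57831267 0.30656757 0.031964  ]
0.033 199 [0.51219417 0.20314817 0.03958512] [0.48483103 0.18808285 0.03308119] [0.55438691 0.23462095 0.04788609]
0.055 223 [0.51185382 0.2136007  0.06329041] [0.48813624 0.19159452 0.05549362] [0.53905746 0.24367965 0.06798888]
0.064 260 [0.51333811 0.21625412 0.06787531] [0.48933814 0.193029   0.06401122] [0.53905746 0.24367965 0.07229929]
```

View pics/crop1.png

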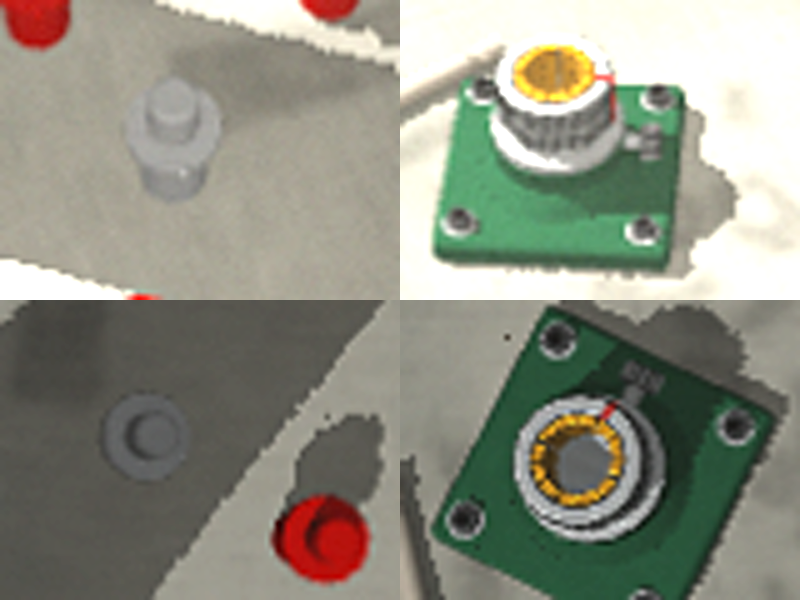

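The crop shows the grey steel mushroom (flange up, standing; tile 1 at about (170,135)) and the stand with brass bush, the lock screw at top (253,250), and the red mark at about (246,259). The choice is confirmed: tappet ≈ (0.446,-0.130), stand axis ≈ (0.5135,0.218). Moving there now.

```bash
python3 -m pendant '{"series":[{"x":0.0186,"y":0.0296,"roll":3.2},{"x":0.0186,"y":0.0296,"roll":3.2},{"x":0.0186,"y":0.0296,"roll":3.2},{"x":0.0186,"y":0.0296,"roll":3.2},{"x":0.0186,"y":0.0296,"roll":3.2},{"x":0.0186,"y":0.0296,"roll":3.2},{"x":0.0186,"y":0.0296,"roll":3.2},{"x":0.0186,"y":0.0296,"roll":3.2},{"x":0.0186,"y":0.0296,"roll":3.2},{"x":0.0186,"y":0.0296,"roll":3.2},{"x":0.0186,"y":0.0296,"roll":3.2},{"x":0.0186,"y":0.0296,"roll":3.2}]}' 1 60
python3 - <<'E'
from h import *
import pickle
s=monitor.state();print(s['tcp_pos'],s['qpos'],s['orientation'][:,1])
T=pickle.load(open('top.pkl','rb'));S=pickle.load(open('scene.pkl','rb'))
C=np.array([.5135,.218])
for d,(u0,v0,u1,v1) in [(T,(222,245,275,290)),(S,(250,175,320,215))]:
    im=d['img'].astype(int);m=(im[...,0]-np.maximum(im[...,1],im[...,2])>50)
    m2=np.zeros_like(m);m2[v0:v1,u0:u1]=m[v0:v1,u0:u1]
    vv,uu=np.nonzero(m2&(im[...,1]<im[...,2]+25)); 
    P=ray(d,np.c_[uu,vv],.0695);
    for a,p in zip(np.c_[uu,vv],P): q=p[:2]-C; print(a,np.round(np.hypot(*q)*1e3,1),np.round(np.degrees(np.arctan2(q[1],q[0])),1))
print(ray(T,[(253,250)],.029)[:,:2]-C)
E
```

```text
[ 0.18613702 -0.54376859  0.19452847] [-1.37500521e+00  1.50971722e-01  1.43794092e+00 -1.51980718e-05
  1.55380426e+00 -1.34007541e-01] [ 0.32385266 -0.94610687 -0.0011162 ]
[246 256] 22.5 -29.0
[247 256] 23.4 -33.0
[246 257] 20.8 -31.6
[245 258] 18.3 -29.8
[246 258] 19.3 -34.6
[284 190] 19.5 -30.2
[285 190] 21.6 -29.4
[286 190] 23.7 -28.8
[287 190] 25.8 -28.3
[287 191] 26.4 -34.8
[287 194] 29.8 -51.7
[287 195] 31.4 -56.3
[287 196] 33.2 -60.4
[[ 0.03656729 -0.0178147 ]]schema error: expected keys x, y, z, roll
```

```bash
python3 -m pendant '{"series":[{"x":0.0186,"y":0.0296,"z":0,"roll":3.2},{"x":0.0186,"y":0.0296,"z":0,"roll":3.2},{"x":0.0186,"y":0.0296,"z":0,"roll":3.2},{"x":0.0186,"y":0.0296,"z":0,"roll":3.2},{"x":0.0186,"y":0.0296,"z":0,"roll":3.2},{"x":0.0186,"y":0.0296,"z":0,"roll":3.2},{"x":0.0186,"y":0.0296,"z":0,"roll":3.2},{"x":0.0186,"y":0.0296,"z":0,"roll":3.2},{"x":0.0186,"y":0.0296,"z":0,"roll":3.2},{"x":0.0186,"y":0.0296,"z":0,"roll":3.2},{"x":0.0186,"y":0.0296,"z":0,"roll":3.2},{"x":0.0186,"y":0.0296,"z":0,"roll":3.2}]}' 1 60
python3 - <<'E'
from h import *
s=monitor.state();print(s['tcp_pos'],s['qpos'],s['orientation'][:,1])
E
```

```text
time: 1.1
tcp_pos: [0.4099, -0.1871, 0.195]
orientation: [[0.538, 0.843, -0.0], [0.843, -0.538, 0.0], [0.0, -0.0, -1.0]]
ft_force: [0.6, 0.7, 0.2]
width: 0.0855
grasp_force: 0.0
[ 0.40986365 -0.18708543  0.19503412] [-5.99528232e-01 -1.12973725e-01  1.70566775e+00  2.43252403e-05
  1.54894322e+00 -3.13643484e-02] [ 8.42890096e-01 -5.38085759e-01 -4.38127752e-05]
```

```bash
python3 -m pendant '{"series":[{"x":0.012,"y":0.019,"z":-0.015,"roll":1},{"x":0.012,"y":0.019,"z":-0.015,"roll":1},{"x":0.0125,"y":0.0205,"z":-0.015,"roll":1},{"x":0,"y":0,"z":0,"roll":0},{"x":0,"y":0,"z":0,"roll":0}]}'
python3 - <<'E'
from h import *
import pickle
d=get('wrist');save('w1.png',d['img']);pickle.dump(d,open('w1.pkl','wb'))
print(-d['R'].T@d['t'],d['R'][2]); print(proj(d,[(.446,-.1298,.0625),(.446,-.1298,.0425)]))
E
```

```text
time: 1.52
tcp_pos: [0.4457, -0.1292, 0.1492]
orientation: [[0.494, 0.87, -0.002], [0.87, -0.494, 0.001], [-0.0, -0.002, -1.0]]
ft_force: [-0.2, -0.4, 0.5]
width: 0.0855
grasp_force: 0.0
[ 0.48324641 -0.06443644  0.32864512] [-0.14627574 -0.25111535 -0.95684089]
[[317.70314866 224.71992581]
 [317.71872355 217.22513883]]
```

View pics/w1.png

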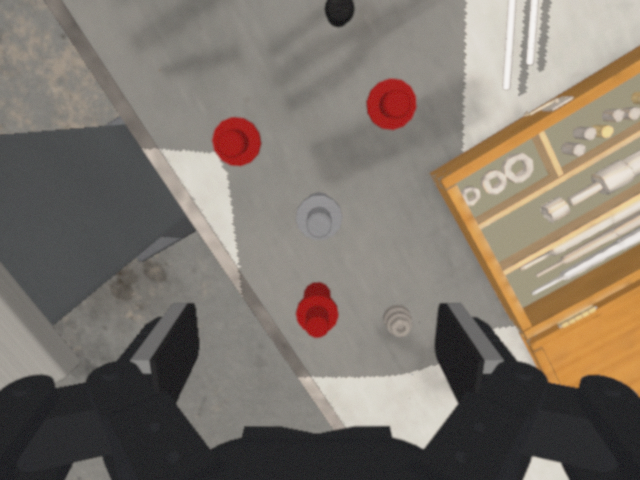

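The wrist view shows the steel tappet centred between the open fingers: stem top (320,221), flange (319,217). This agrees with the prediction to within about 1 mm, and the red ones are clear of the fingers. Descending to grip.

```bash
python3 -m pendant '{"series":[{"x":0.0003,"y":-0.0005,"z":-0.03,"roll":0},{"x":0,"y":0,"z":-0.03,"roll":0},{"x":0,"y":0,"z":-0.025,"roll":0},{"x":0,"y":0,"z":-0.018,"roll":0},{"x":0,"y":0,"z":0,"roll":0},{"x":0,"y":0,"z":0,"roll":0}]}'
python3 -m pendant '{"series":[{"x":0,"y":0,"z":0,"roll":0},{"x":0,"y":0,"z":0,"roll":0},{"x":0,"y":0,"z":0,"roll":0},{"x":0,"y":0,"z":0,"roll":0},{"x":0,"y":0,"z":0,"roll":0},{"x":0,"y":0,"z":0,"roll":0},{"x":0,"y":0,"z":0,"roll":0},{"x":0,"y":0,"z":0,"roll":0},{"x":0,"y":0,"z":0,"roll":0},{"x":0,"y":0,"z":0,"roll":0}]}' -1 60
```

```text
time: 2.07
tcp_pos: [0.4459, -0.1315, 0.0476]
orientation: [[0.497, 0.868, -0.001], [0.868, -0.497, 0.0], [-0.0, -0.001, -1.0]]
ft_force: [0.2, -0.0, 0.2]
width: 0.0854
grasp_force: 0.0
time: 2.9
tcp_pos: [0.4462, -0.1308, 0.047]
orientation: [[0.495, 0.869, -0.0], [0.869, -0.495, 0.0], [0.0, -0.0, -1.0]]
ft_force: [-0.4, 0.2, 0.7]
width: -0.0003
grasp_force: 0.0
```

```bash
python3 - <<'E'
from h import *
d=get('wrist');e=get('scene')
a=cv2.resize(d['img'],(600,450));b=cv2.resize(e['img'][270:420,240:440],(600,450))
save('m1.png',np.vstack([a,b])[:, :][::1]) if 0 else save('m1.png',cv2.resize(np.hstack([a,b]),(800,300)))
E
```

```text
(no output)
```

View pics/m1.png

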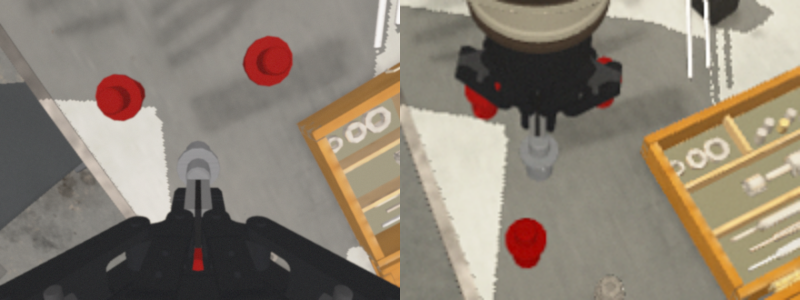

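```bash
python3 - <<'E'
from h import *
d=get('wrist');e=get('scene');s=monitor.state();print(s['width'],s['grasp_force'],s['tcp_pos'])
a=cv2.resize(d['img'][210:360,260:380],(480,600),interpolation=cv2.INTER_CUBIC);b=cv2.resize(e['img'][310:370,290:322],(320,600),interpolation=cv2.INTER_CUBIC)
save('m2.png',np.hstack([a,b]))
print(proj(d,[(.446,-.1298,.0625),(.446,-.1298,.0425),(.446,-.1308,.047)]),proj(e,[(.446,-.1298,.0625),(.446,-.1298,.0425),(.446,-.1308,.047)]))
E
```

```text
-2.3426326123829743e-05 0.0 [ 0.44617925 -0.13076705  0.04703761]
[[315.03558353 285.67896495]
 [315.24155162 268.58622451]
 [316.24369993 273.83433701]] [[308.42388537 339.0141026 ]
 [308.46265371 344.4072568 ]
 [308.68007259 343.70676257]]
```

View pics/m2.png

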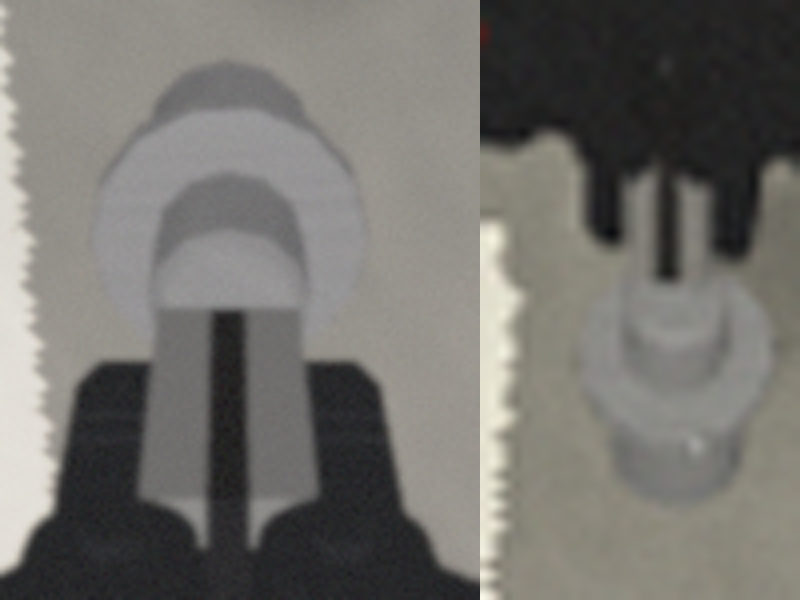

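```bash
python3 - <<'E'
from h import *
s=monitor.state();R=s['orientation'];t=s['tcp_pos']
for n,pts in [('wrist',[(304,288),(304,292),(304,310),(304,330),(325,288),(325,292),(325,330),(317,290),(317,330),(317,275),(317,262)]),('scene',[(306,337),(312,337),(306,333),(312,333),(309,336),(309,341)])]:
    d=get(n)
    for u,v in pts:
        z=d['z_map'][v,u];p=cv2.undistortPoints(np.array([[[u,v]]],float),d['intrinsics'],d['D']).ravel()
        P=(np.r_[p,1]*z-d['t'])@d['R'];print(n,u,v,z.round(4),P.round(4),'tool',(R.T@(P-t)).round(4))
E
```

```text
wrist 304 288 0.1498 [ 0.4481 -0.1183  0.0891] tool [ 0.0118 -0.0046 -0.042 ]
wrist 304 292 0.1472 [ 0.448  -0.1185  0.0919] tool [ 0.0115 -0.0045 -0.0448]
wrist 304 310 0.133 [ 0.4486 -0.1184  0.1066] tool [ 0.012  -0.004  -0.0595]
wrist 304 330 0.1217 [ 0.4488 -0.1189  0.1185] tool [ 0.0116 -0.0037 -0.0715]
wrist 325 288 0.1491 [ 0.4549 -0.1218  0.0897] tool [ 0.0121  0.0032 -0.0427]
wrist 325 292 0.1465 [ 0.4547 -0.1221  0.0925] tool [ 0.0118  0.0031 -0.0454]
wrist 325 330 0.1212 [ 0.4543 -0.1218  0.1189] tool [ 0.0118  0.0026 -0.0719]
wrist 317 290 0.148 [ 0.4523 -0.1206  0.0909] tool [ 0.0119  0.0002 -0.0439]
wrist 317 330 0.1207 [ 0.4524 -0.1204  0.1194] tool [ 0.0121  0.0002 -0.0723]
wrist 317 275 0.1761 [ 0.4494 -0.1255  0.0633] tool [ 0.0062  0.0002 -0.0163]
wrist 317 262 0.1831 [ 0.4508 -0.123   0.0552] tool [ 0.009   0.0002 -0.0081]
scene 306 337 0.7517 [ 0.4387 -0.1373  0.0887] tool [-0.0094 -0.0032 -0.0416]
scene 312 337 0.751 [ 0.4475 -0.1414  0.0893] tool [-0.0085  0.0064 -0.0423]
scene 306 333 0.7409 [ 0.4388 -0.1374  0.1025] tool [-0.0094 -0.0031 -0.0555]
scene 312 333 0.7368 [ 0.4468 -0.1429  0.1063] tool [-0.0102  0.0066 -0.0592]
scene 309 336 0.7501 [ 0.4434 -0.1387  0.0912] tool [-0.0083  0.0015 -0.0441]
scene 309 341 0.7781 [ 0.4459 -0.1326  0.0605] tool [-0.0018  0.0006 -0.0135]
```

Both cameras put the pad tips 42 mm behind the reported TCP, at about z = 0.089 in the world, so the fingers closed above the stem. The tappet is untouched. Working with that 42 mm offset, I'll open, go down 42 mm and regrip.

```bash
python3 -m pendant '{"series":[{"x":0,"y":0,"z":0,"roll":0},{"x":0,"y":0,"z":0,"roll":0},{"x":0,"y":0,"z":0,"roll":0},{"x":0,"y":0,"z":0,"roll":0},{"x":0,"y":0,"z":0,"roll":0},{"x":0,"y":0,"z":0,"roll":0},{"x":0,"y":0.0006,"z":-0.01,"roll":0},{"x":0,"y":0,"z":-0.01,"roll":0},{"x":0,"y":0,"z":-0.01,"roll":0},{"x":0,"y":0,"z":-0.01,"roll":0},{"x":0,"y":0,"z":0,"roll":0}]}' 1 60
python3 - <<'E'
from h import *
d=get('wrist')
s=monitor.state();R=s['orientation'];t=s['tcp_pos'];z=d['z_map']
vv,uu=np.mgrid[0:480:2,0:640:2];zz=z[vv,uu].ravel();p=cv2.undistortPoints(np.c_[uu.ravel(),vv.ravel()].astype(float).reshape(-1,1,2),d['intrinsics'],d['D']).reshape(-1,2)
P=(np.c_[p,np.ones(len(p))]*zz[:,None]-d['t'])@d['R'];Q=(P-t)@R
m=(zz>0)&(abs(Q[:,0])<.02)&(abs(Q[:,1])<.07)&(abs(Q[:,1])>.035)&(Q[:,2]<-.02)
print(s['tcp_pos'],s['width'],'finger front max tool z',np.percentile(Q[m,2],[90,98,100]),'world z',P[m,2].min())
E
```

```text
time: 4.12
tcp_pos: [0.4449, -0.1296, 0.0045]
orientation: [[0.496, 0.869, -0.003], [0.869, -0.496, 0.002], [-0.0, -0.004, -1.0]]
ft_force: [0.0, 0.3, -0.2]
width: 0.0851
grasp_force: 0.0
[ 0.44537541 -0.12979986  0.00562204] 0.0854473083636243 finger front max tool z [-0.06789545 -0.05512385 -0.04826433] world z 0.05377410677271727
```

```bash
python3 -m pendant '{"series":[{"x":0,"y":0,"z":-0.0005,"roll":0},{"x":0,"y":0,"z":0,"roll":0},{"x":0,"y":0,"z":0,"roll":0},{"x":0,"y":0,"z":0,"roll":0},{"x":0,"y":0,"z":0,"roll":0},{"x":0,"y":0,"z":0,"roll":0},{"x":0,"y":0,"z":0,"roll":0},{"x":0,"y":0,"z":0,"roll":0},{"x":0,"y":0,"z":0,"roll":0}]}' -1 60
```

```text
time: 4.92
tcp_pos: [0.4465, -0.1303, 0.007]
orientation: [[0.496, 0.869, 0.001], [0.869, -0.496, -0.0], [0.0, 0.001, -1.0]]
ft_force: [-0.9, 0.2, 5.8]
width: 0.0155
grasp_force: 58.8
```

```bash
python3 -m pendant '{"series":[{"x":0,"y":0,"z":0.005,"roll":0},{"x":0,"y":0,"z":0.01,"roll":0},{"x":0,"y":0,"z":0.015,"roll":0},{"x":0,"y":0,"z":0.03,"roll":0},{"x":0,"y":0,"z":0.03,"roll":0},{"x":0,"y":0,"z":0.03,"roll":0},{"x":0,"y":0,"z":0,"roll":0},{"x":0,"y":0,"z":0,"roll":0}]}' 
python3 - <<'E'
from h import *
d=get('wrist');e=get('scene');s=monitor.state();t=s['tcp_pos'];print(t,s['width'])
u,v=proj(e,[t+[0,0,.03]])[0].astype(int);print(u,v)
a=cv2.resize(d['img'][150:390,220:412],(480,600),interpolation=cv2.INTER_CUBIC);b=cv2.resize(e['img'][v-60:v+60,u-32:u+32],(320,600),interpolation=cv2.INTER_CUBIC)
save('m3.png',np.hstack([a,b]))
E
```

```text
time: 5.58
tcp_pos: [0.4469, -0.1305, 0.1285]
orientation: [[0.496, 0.869, 0.003], [0.869, -0.496, -0.001], [0.0, 0.003, -1.0]]
ft_force: [-0.3, 0.8, -2.1]
width: 0.0155
grasp_force: 58.9
[ 0.445801   -0.12997659  0.12611955] 0.015687446797537606
308 310
```

View pics/m3.png

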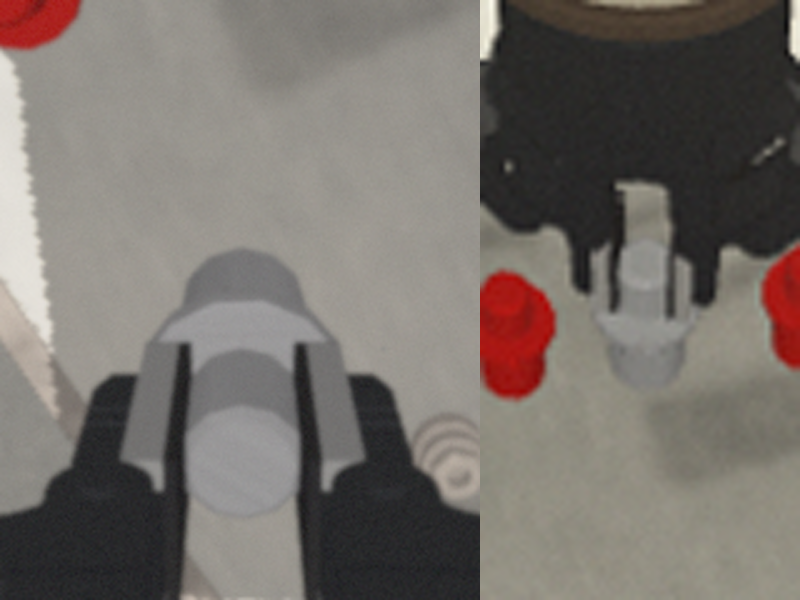

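The view shows the stem gripped between the pads (wrist crop (240,430)), the tips just above the flange, the tappet hanging upright and its weight on the sensor. Carrying it to the stand.

```bash
python3 -m pendant '{"series":[{"x":0.0068,"y":0.0348,"z":0.002,"roll":0},{"x":0.0068,"y":0.0348,"z":0.002,"roll":0},{"x":0.0068,"y":0.0348,"z":0.002,"roll":0},{"x":0.0068,"y":0.0348,"z":0,"roll":0},{"x":0.0068,"y":0.0348,"z":0,"roll":0},{"x":0.0068,"y":0.0348,"z":0,"roll":0},{"x":0.0068,"y":0.0348,"z":0,"roll":0},{"x":0.0068,"y":0.0348,"z":0,"roll":0},{"x":0.0068,"y":0.0348,"z":0,"roll":0},{"x":0.0068,"y":0.0348,"z":0,"roll":0},{"x":0,"y":0,"z":0,"roll":0},{"x":0,"y":0,"z":0,"roll":0}]}' 
python3 - <<'E'
from h import *
s=monitor.state();t=s['tcp_pos'];R=s['orientation'];print(t,s['qpos'])
def cloud(n):
    d=get(n);vv,uu=np.mgrid[0:480,0:640];z=d['z_map'].ravel()
    p=cv2.undistortPoints(np.c_[uu.ravel(),vv.ravel()].astype(float).reshape(-1,1,2),d['intrinsics'],d['D']).reshape(-1,2)
    P=(np.c_[p,np.ones(len(p))]*z[:,None]-d['t'])@d['R'];return P[z>0],d['img'].reshape(-1,3)[z>0].astype(int)
for n in ['wrist','scene']:
    P,c=cloud(n);Q=(P-t)@R
    near=np.hypot(*(P[:,:2]-t[:2]).T)<.045
    for nm,zl,zh in [('stemtop',t[2]+.052,t[2]+.06),('flangetop',t[2]+.0325,t[2]+.039),('nut/bush top',.066,.073),('collar',.037,.043),('foot',.012,.0155)]:
        m=near&(P[:,2]>zl)&(P[:,2]<zh)
        if nm=='stemtop': m&=np.hypot(*(P[:,:2]-t[:2]).T)<.011
        if m.sum()>10: print(n,nm,m.sum(),P[m].mean(0).round(4),P[m,:2].min(0).round(4),P[m,:2].max(0).round(4),P[m,2].mean().round(4))
    save(n+'_5.png',get(n)['img'])
E
```

```text
time: 6.68
tcp_pos: [0.5134, 0.2191, 0.1308]
orientation: [[0.493, 0.87, -0.003], [0.87, -0.493, -0.001], [-0.002, -0.002, -1.0]]
ft_force: [-0.4, -1.5, -2.6]
width: 0.0154
grasp_force: 58.9
[0.51336685 0.21914405 0.13078087] [2.65383308e-01 1.47931627e-01 1.57111489e+00 7.55912464e-05
 1.42561528e+00 7.81128241e-01]
wrist stemtop 1957 [0.5142 0.2202 0.1865] [0.503  0.2089] [0.524  0.2295] 0.1865
wrist flangetop 1439 [0.5192 0.2292 0.1667] [0.5057 0.219 ] [0.5302 0.2361] 0.1667
wrist nut/bush top 2695 [0.5168 0.2235 0.0698] [0.4887 0.1945] [0.5387 0.2437] 0.0698
wrist collar 1692 [0.5182 0.2248 0.0409] [0.4858 0.1969] [0.5535 0.2476] 0.0409
wrist foot 2667 [0.5166 0.2334 0.0145] [0.4685 0.1743] [0.5583 0.2641] 0.0145
scene stemtop 53 [0.5114 0.217  0.1862] [0.5032 0.2088] [0.5203 0.2292] 0.1862
scene flangetop 78 [0.51   0.208  0.1662] [0.497  0.1997] [0.5282 0.2194] 0.1662
scene nut/bush top 223 [0.5129 0.2168 0.0684] [0.4887 0.1934] [0.5371 0.2432] 0.0684
scene collar 112 [0.509  0.2034 0.0397] [0.4856 0.1891] [0.5497 0.2351] 0.0397
scene foot 207 [0.5045 0.2038 0.0135] [0.4689 0.1742] [0.5562 0.2609] 0.0135
```

View pics/wrist_5.png

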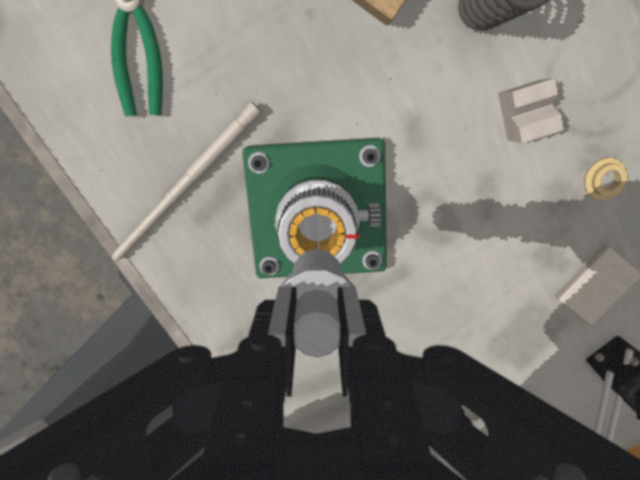

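```bash
cat >> h.py <<'E'
from scipy.optimize import least_squares
def world(d):
    vv,uu=np.mgrid[0:480,0:640];z=d['z_map'].ravel()
    p=cv2.undistortPoints(np.c_[uu.ravel(),vv.ravel()].astype(float).reshape(-1,1,2),d['intrinsics'],d['D']).reshape(-1,2)
    P=(np.c_[p,np.ones(len(p))]*z[:,None]-d['t'])@d['R'];P[z==0]=9;return P.reshape(480,640,3)
def fit(p,r,c0):
    f=lambda c:np.hypot(p[:,0]-c[0],p[:,1]-c[1])-r
    return least_squares(f,c0,loss='soft_l1',f_scale=.0005).x
E
python3 - <<'E'
from h import *
s=monitor.state();t=s['tcp_pos'];print(t)
d=get('wrist');P=world(d)
def edge(m):
    c=max(cv2.findContours(m.astype(np.uint8),cv2.RETR_EXTERNAL,cv2.CHAIN_APPROX_NONE)[0],key=len);return c[:,0,:]
rr=np.hypot(P[...,0]-.5135,P[...,1]-.218)
# nut top rim: outer edge
c=edge((P[...,2]>.0665)&(P[...,2]<.074)&(rr<.03));c=c[c[:,1]<250]
q=ray(d,c,.0695)
print('nut',fit(q,.0245,[.5135,.218]),len(q))
# bush hole by brass colour: outer edge of yellow
im=d['img'].astype(int);y=(im[...,0]-im[...,2]>60)&(rr<.03)&(im[...,1]>90)
c=edge(y);c=c[c[:,1]<245];q=ray(d,c,.070);cc=fit(q,.018,[.5135,.218]);print('bush',cc,np.hypot(*(q[:,:2]-cc).T).mean())
r2=np.hypot(P[...,0]-t[0],P[...,1]-t[1])
m=(abs(P[...,2]-t[2]-.0555)<.003)&(r2<.0095+.002)
m=cv2.morphologyEx(m.astype(np.uint8),cv2.MORPH_OPEN,np.ones((7,7)))
q=ray(d,edge(m),t[2]+.0555);print('stem',fit(q,.009,t[:2]),q[:,:2].min(0),q[:,:2].max(0))
# shank lower visible / flange edge
E
```

```text
[0.51395073 0.21685675 0.13212915]
nut [0.51362707 0.21830489] 310
bush [0.51279021 0.21620191] 0.016351881043942765
stem [0.51445887 0.21742248] [0.50499763 0.20812038] [0.52373713 0.22670001]
```

```bash
python3 -m pendant '{"series":[{"x":-0.0005,"y":0.0006,"z":-0.02,"roll":0},{"x":0,"y":0,"z":-0.02,"roll":0},{"x":0,"y":0,"z":-0.01,"roll":0},{"x":0,"y":0,"z":0,"roll":0},{"x":0,"y":0,"z":-0.003,"roll":0},{"x":0,"y":0,"z":-0.003,"roll":0},{"x":0,"y":0,"z":0,"roll":0},{"x":0,"y":0,"z":0,"roll":0}]}'
python3 -m pendant '{"series":[{"x":0,"y":0,"z":-0.002,"roll":0},{"x":0,"y":0,"z":-0.002,"roll":0},{"x":0,"y":0,"z":0,"roll":0}]}'
python3 - <<'E'
from h import *
r=[]
for i in range(4):
    get('top');s=monitor.state();r.append(np.r_[s['tcp_pos'],s['ft_force'],s['torque']])
print(np.mean(r,0).round(4),np.std(r,0).round(4))
E
```

```text
time: 7.6
tcp_pos: [0.514, 0.2184, 0.0771]
orientation: [[0.496, 0.869, 0.001], [0.869, -0.496, 0.0], [0.001, 0.0, -1.0]]
ft_force: [-0.4, -0.3, -2.0]
width: 0.0156
grasp_force: 58.9
time: 7.85
tcp_pos: [0.5136, 0.2184, 0.0723]
orientation: [[0.495, 0.869, -0.0], [0.869, -0.495, 0.0], [-0.0, -0.0, -1.0]]
ft_force: [-0.4, 0.3, -1.2]
width: 0.0155
grasp_force: 58.9
[ 0.5137  0.2184  0.0725 -0.2765 -0.2159 -1.1363  0.0261  0.0109 -0.0386] [0.000e+00 0.000e+00 1.000e-04 2.373e-01 2.604e-01 1.819e-01 2.930e-02
 2.690e-02 1.950e-02]
```

The foot is about 4 mm into the bore without any load. Continuing down gently.

```bash
python3 -m pendant '{"series":[{"x":0,"y":0,"z":-0.003,"roll":0},{"x":0,"y":0,"z":-0.003,"roll":0},{"x":0,"y":0,"z":-0.003,"roll":0},{"x":0,"y":0,"z":0,"roll":0}]}'
python3 -m pendant '{"series":[{"x":0,"y":0,"z":-0.003,"roll":0},{"x":0,"y":0,"z":-0.003,"roll":0},{"x":0,"y":0,"z":-0.003,"roll":0},{"x":0,"y":0,"z":-0.003,"roll":0},{"x":0,"y":0,"z":-0.003,"roll":0},{"x":0,"y":0,"z":-0.002,"roll":0},{"x":0,"y":0,"z":0,"roll":0}]}'
```

```text
time: 8.38
tcp_pos: [0.5133, 0.2183, 0.0627]
orientation: [[0.496, 0.869, -0.001], [0.869, -0.496, -0.0], [-0.001, -0.001, -1.0]]
ft_force: [-0.8, 0.1, -1.9]
width: 0.0156
grasp_force: 58.9
time: 8.97
tcp_pos: [0.5135, 0.2183, 0.046]
orientation: [[0.496, 0.869, -0.001], [0.869, -0.496, -0.0], [-0.0, -0.001, -1.0]]
ft_force: [-0.0, -0.3, -1.9]
width: 0.0155
grasp_force: 58.9
```

```bash
python3 -m pendant '{"series":[{"x":0,"y":0,"z":-0.001,"roll":0},{"x":0,"y":0,"z":-0.001,"roll":0},{"x":0,"y":0,"z":-0.001,"roll":0},{"x":0,"y":0,"z":0,"roll":0}]}'
python3 -m pendant '{"series":[{"x":0,"y":0,"z":-0.0007,"roll":0},{"x":0,"y":0,"z":-0.0007,"roll":0},{"x":0,"y":0,"z":0,"roll":0}]}'
```

```text
time: 9.3
tcp_pos: [0.5136, 0.2184, 0.0434]
orientation: [[0.496, 0.869, -0.0], [0.869, -0.496, 0.0], [-0.0, -0.0, -1.0]]
ft_force: [0.5, 0.5, -1.7]
width: 0.0155
grasp_force: 58.9
time: 9.55
tcp_pos: [0.5137, 0.2184, 0.0421]
orientation: [[0.496, 0.869, -0.0], [0.869, -0.496, 0.0], [0.0, -0.0, -1.0]]
ft_force: [0.2, -0.2, -1.1]
width: 0.0158
grasp_force: 59.0
```

```bash
python3 -m pendant '{"series":[{"x":0,"y":0,"z":-0.0005,"roll":0},{"x":0,"y":0,"z":-0.0005,"roll":0},{"x":0,"y":0,"z":0,"roll":0}]}'
python3 -m pendant '{"series":[{"x":0,"y":0,"z":-0.0005,"roll":0},{"x":0,"y":0,"z":-0.0005,"roll":0},{"x":0,"y":0,"z":0,"roll":0}]}'
```

```text
time: 9.8
tcp_pos: [0.5141, 0.2186, 0.042]
orientation: [[0.495, 0.869, 0.001], [0.869, -0.495, 0.0], [0.001, 0.001, -1.0]]
ft_force: [-1.9, -0.3, 9.3]
width: 0.0155
grasp_force: 60.1
time: 10.05
tcp_pos: [0.5144, 0.2188, 0.0419]
orientation: [[0.495, 0.869, 0.002], [0.869, -0.495, 0.001], [0.002, 0.001, -1.0]]
ft_force: [-5.2, -0.9, 19.4]
width: 0.0157
grasp_force: 61.3
```

Tappet home: the foot landed at the expected height and the load rose to 19 N. Relieving the push, releasing, and checking.

```bash
python3 -m pendant '{"series":[{"x":0,"y":0,"z":0.0018,"roll":0},{"x":0,"y":0,"z":0,"roll":0}]}'
python3 -m pendant '{"series":[{"x":0,"y":0,"z":0,"roll":0},{"x":0,"y":0,"z":0,"roll":0},{"x":0,"y":0,"z":0,"roll":0},{"x":0,"y":0,"z":0,"roll":0},{"x":0,"y":0,"z":0,"roll":0},{"x":0,"y":0,"z":0,"roll":0},{"x":0,"y":0,"z":0,"roll":0}]}' 1 60
python3 - <<'E'
from h import *
d=get('wrist');P=world(d);s=monitor.state();t=s['tcp_pos'];R=s['orientation'];print(t,s['ft_force'])
rr=np.hypot(P[...,0]-.5136,P[...,1]-.2183);z=P[...,2]
m=(rr<.006)&(z>.08)&(z<.11);print('stem top z',np.median(z[m]),m.sum())
m=(rr<.0165)&(rr>.0115)&(z>.076)&(z<.09);print('flange z',np.median(z[m]),m.sum())
m=(rr<.024)&(rr>.019)&(z>.064)&(z<.074);print('nut z',np.median(z[m]),m.sum())
Q=(P-t)@R;m=(abs(Q[...,0])<.015)&(abs(Q[...,1])<.06)&(abs(Q[...,1])>.035)&(Q[...,2]<-.03)&(z>.07);print('tips',np.percentile(Q[m][:,2],[95,98,99.5]))
save('w6.png',d['img'])
E
```

```text
time: 10.22
tcp_pos: [0.5139, 0.2185, 0.0424]
orientation: [[0.495, 0.869, 0.001], [0.869, -0.495, 0.0], [0.001, 0.0, -1.0]]
ft_force: [-0.3, -0.7, -1.8]
width: 0.0159
grasp_force: 58.9
time: 10.8
tcp_pos: [0.5137, 0.2184, 0.042]
orientation: [[0.496, 0.869, -0.0], [0.869, -0.496, 0.0], [0.0, -0.0, -1.0]]
ft_force: [-0.0, 0.1, -0.5]
width: 0.0856
grasp_force: 0.0
[0.51367039 0.2184092  0.04194601] [-0.14918636 -0.56306697 -0.30317407]
stem top z 0.09820394079565804 832
flange z 0.07817066133983454 1965
nut z 0.07001818533607386 2978
tips [-0.05818783 -0.05440793 -0.05140461]
```

The tappet is home and released: stem top 98, flange 78, nut top 70 mm, all within the calibration error. Next I turn the open gripper +120° for range and lower it round the nut.

```bash
python3 -m pendant '{"series":[{"x":0,"y":0,"z":0,"roll":7},{"x":0,"y":0,"z":0,"roll":7},{"x":0,"y":0,"z":0,"roll":7},{"x":0,"y":0,"z":0,"roll":7},{"x":0,"y":0,"z":0,"roll":7},{"x":0,"y":0,"z":0,"roll":7},{"x":0,"y":0,"z":0,"roll":7},{"x":0,"y":0,"z":0,"roll":7},{"x":0,"y":0,"z":0,"roll":7},{"x":0,"y":0,"z":0,"roll":7},{"x":0,"y":0,"z":0,"roll":7},{"x":0,"y":0,"z":0,"roll":7}]}'
python3 -m pendant '{"series":[{"x":0,"y":0,"z":-0.006,"roll":7},{"x":0,"y":0,"z":-0.006,"roll":7},{"x":0,"y":0,"z":-0.006,"roll":7},{"x":0,"y":0,"z":-0.006,"roll":7},{"x":0,"y":0,"z":-0.006,"roll":7},{"x":0,"y":0,"z":-0.006,"roll":0},{"x":0,"y":0,"z":0,"roll":0},{"x":0,"y":0,"z":0,"roll":0}]}'
python3 -m pendant '{"series":[{"x":0,"y":0,"z":0,"roll":0},{"x":0,"y":0,"z":0,"roll":0},{"x":0,"y":0,"z":0,"roll":0},{"x":0,"y":0,"z":0,"roll":0},{"x":0,"y":0,"z":0,"roll":0},{"x":0,"y":0,"z":0,"roll":0},{"x":0,"y":0,"z":0,"roll":0}]}' -1 60
python3 - <<'E'
from h import *
r=[]
for i in range(3):
    d=get('wrist');s=monitor.state();r.append(np.r_[s['tcp_pos'],s['ft_force'],s['torque']])
print(np.mean(r,0).round(4),s['qpos'],s['width'])
save('w7.png',d['img'])
E
```

```text
time: 11.85
tcp_pos: [0.5137, 0.2184, 0.042]
orientation: [[-0.816, 0.579, -0.0], [0.579, 0.816, -0.0], [0.0, -0.0, -1.0]]
ft_force: [0.6, 0.3, -0.4]
width: 0.0859
grasp_force: 0.0
time: 12.52
tcp_pos: [0.5136, 0.2184, 0.0058]
orientation: [[-1.0, 0.017, -0.001], [0.017, 1.0, -0.0], [0.001, -0.0, -1.0]]
ft_force: [0.2, -0.7, 0.2]
width: 0.0854
grasp_force: 0.0
time: 13.1
tcp_pos: [0.514, 0.2178, 0.0068]
orientation: [[-1.0, 0.013, 0.001], [0.013, 1.0, -0.001], [-0.001, -0.001, -1.0]]
ft_force: [-3.5, -7.3, 11.1]
width: 0.0458
grasp_force: 59.6
[ 5.14000e-01  2.17800e-01  6.80000e-03 -3.63100e+00 -7.40260e+00
  1.08221e+01 -1.28990e+00  5.90300e-01 -9.62000e-02] [ 2.63548672e-01  2.52254509e-01  1.71426551e+00 -1.27585358e-03
  1.17468555e+00 -1.29360843e+00] 0.04566186771606467
```

View pics/w7.png

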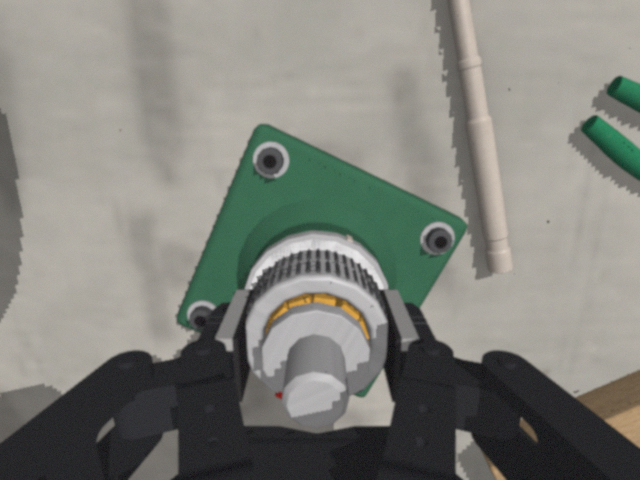

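The nut is gripped across its diameter (pads at (230,340) and (400,340)), with the tappet between the fingers. Relieving the small side load and starting clockwise.

```bash
python3 -m pendant '{"series":[{"x":0,"y":-0.0005,"z":0.0008,"roll":0},{"x":0,"y":0,"z":0,"roll":0},{"x":0,"y":0,"z":-0.00005,"roll":-6},{"x":0,"y":0,"z":-0.00005,"roll":-6},{"x":0,"y":0,"z":-0.00005,"roll":-6},{"x":0,"y":0,"z":-0.00005,"roll":-6},{"x":0,"y":0,"z":-0.00005,"roll":-6},{"x":0,"y":0,"z":0,"roll":0},{"x":0,"y":0,"z":0,"roll":0}]}'
cat > st.py <<'E'
from h import *
d=get('wrist');s=monitor.state();R=s['orientation']
print('th',np.degrees(np.arctan2(R[1,0],R[0,0])).round(2),'tcp',s['tcp_pos'].round(4),'F',s['ft_force'].round(1),'M',s['torque'].round(2),'q6',s['qpos'][5].round(3),s['width'].round(4))
def mark(d,C=(.5136,.2183),zt=.069):
    im=d['img'].astype(int);P=world(d);q=P[...,:2]-C;r=np.hypot(q[...,0],q[...,1])
    m=(im[...,0]-np.maximum(im[...,1],im[...,2])>60)&(im[...,1]<im[...,2]+30)&(r>.017)&(r<.026)&(P[...,2]>.043)&(P[...,2]<.075)
    if m.sum()<3:return None
    a=np.arctan2(q[m][:,1].mean(),q[m][:,0].mean());return np.degrees(a).round(1),int(m.sum())
for n in ['wrist','scene','top']:print(n,mark(get(n)))
E
python3 st.py
```

```text
time: 14.0
tcp_pos: [0.5138, 0.2175, 0.0068]
orientation: [[-0.859, 0.512, 0.0], [0.512, 0.859, -0.001], [-0.001, -0.001, -1.0]]
ft_force: [-1.6, -5.6, 4.1]
width: 0.0453
grasp_force: 62.6Traceback (most recent call last):
  File "st.py", line 3, in <module>
    print('th',np.degrees(np.arctan2(R[1,0],R[0,0])).round(2),'tcp',s['tcp_pos'].round(4),'F',s['ft_force'].round(1),'M',s['torque'].round(2),'q6',s['qpos'][5].round(3),s['width'].round(4))
                                                                                                                                                                         ^^^^^^^^^^^^^^^^
AttributeError: 'float' object has no attribute 'round'
```

```bash
sed -i "s/,s\['width'\].round(4))/)/" st.py; python3 st.py; python3 -m pendant '{"series":[{"x":0,"y":0,"z":-0.00005,"roll":-6},{"x":0,"y":0,"z":-0.00005,"roll":-6},{"x":0,"y":0,"z":-0.00005,"roll":-6},{"x":0,"y":0,"z":-0.00005,"roll":-6},{"x":0,"y":0,"z":-0.00005,"roll":-6},{"x":0,"y":0,"z":-0.00005,"roll":-6},{"x":0,"y":0,"z":-0.00005,"roll":-6},{"x":0,"y":0,"z":-0.00005,"roll":-6},{"x":0,"y":0,"z":0,"roll":0},{"x":0,"y":0,"z":0,"roll":0}]}'; python3 st.py
```

```text
th 149.26 tcp [0.5138 0.2175 0.0068] F [-1.5 -5.5  4.1] M [-0.92  0.26 -0.15] q6 -0.771
wrist (np.float64(-62.6), 35)
scene (np.float64(-58.3), 10)
top None
time: 15.08
tcp_pos: [0.5135, 0.2173, 0.0063]
orientation: [[-0.195, 0.981, -0.001], [0.981, 0.195, -0.001], [-0.001, -0.001, -1.0]]
ft_force: [-3.7, -8.3, 6.3]
width: 0.0455
grasp_force: 62.8
th 101.25 tcp [0.5135 0.2173 0.0063] F [-4.2 -7.8  5.8] M [-1.2   0.66 -0.15] q6 0.067
wrist (np.float64(-110.6), 21)
scene (np.float64(-107.7), 12)
top None
```

```bash
python3 -m pendant '{"series":[{"x":-0.0002,"y":-0.0005,"z":0.0003,"roll":-6},{"x":0,"y":0,"z":-0.00005,"roll":-6},{"x":0,"y":0,"z":-0.00005,"roll":-6},{"x":0,"y":0,"z":-0.00005,"roll":-6},{"x":0,"y":0,"z":-0.00005,"roll":-6},{"x":0,"y":0,"z":-0.00005,"roll":-6},{"x":0,"y":0,"z":-0.00005,"roll":-6},{"x":0,"y":0,"z":-0.00005,"roll":-6},{"x":0,"y":0,"z":-0.00005,"roll":-6},{"x":0,"y":0,"z":0,"roll":0},{"x":0,"y":0,"z":0,"roll":0}]}'; python3 st.py
```

```text
time: 16.2
tcp_pos: [0.5131, 0.2173, 0.006]
orientation: [[0.676, 0.737, -0.001], [0.737, -0.676, -0.0], [-0.001, -0.001, -1.0]]
ft_force: [-5.2, -1.8, 2.3]
width: 0.0454
grasp_force: 62.5
th 47.51 tcp [0.5131 0.2173 0.006 ] F [-5.6 -2.7  3.1] M [-0.38  0.78 -0.13] q6 1.004
wrist (np.float64(-164.5), 36)
scene (np.float64(-163.0), 12)
top None
```

```bash
python3 -m pendant '{"series":[{"x":0,"y":0,"z":-0.00005,"roll":-5},{"x":0,"y":0,"z":-0.00005,"roll":-5},{"x":0,"y":0,"z":-0.00005,"roll":-5},{"x":0,"y":0,"z":-0.00005,"roll":-5},{"x":0,"y":0,"z":0,"roll":0},{"x":0,"y":0,"z":0,"roll":0}]}'; python3 st.py
```

```text
time: 16.9
tcp_pos: [0.513, 0.2174, 0.0058]
orientation: [[0.887, 0.462, -0.001], [0.462, -0.887, 0.0], [-0.001, -0.001, -1.0]]
ft_force: [-6.1, -1.0, 3.8]
width: 0.0456
grasp_force: 62.6
th 27.52 tcp [0.513  0.2174 0.0058] F [-5.8 -1.1  2.4] M [-0.2   0.98 -0.11] q6 1.353
wrist (np.float64(175.3), 35)
scene (np.float64(171.6), 6)
top None
```

```bash
python3 -m pendant '{"series":[{"x":-0.0005,"y":0,"z":-0.00003,"roll":-4},{"x":0,"y":0,"z":-0.00003,"roll":-4},{"x":0,"y":0,"z":-0.00003,"roll":-4},{"x":0,"y":0,"z":0,"roll":0},{"x":0,"y":0,"z":0,"roll":0}]}'; python3 st.py
python3 -m pendant '{"series":[{"x":0,"y":0,"z":-0.00003,"roll":-2},{"x":0,"y":0,"z":-0.00003,"roll":-2},{"x":0,"y":0,"z":0,"roll":0},{"x":0,"y":0,"z":0,"roll":0}]}'; python3 st.py
```

```text
time: 17.52
tcp_pos: [0.5129, 0.2175, 0.0057]
orientation: [[0.963, 0.268, -0.0], [0.268, -0.963, 0.0], [-0.0, -0.0, -1.0]]
ft_force: [-3.2, 1.1, 0.7]
width: 0.0455
grasp_force: 62.4
th 15.55 tcp [0.5129 0.2175 0.0057] F [-2.5  0.6  2.7] M [-0.03  0.44 -0.12] q6 1.562
wrist (np.float64(163.1), 33)
scene (np.float64(165.0), 3)
top None
time: 18.05
tcp_pos: [0.5129, 0.2175, 0.0057]
orientation: [[0.98, 0.198, -0.0], [0.198, -0.98, 0.0], [-0.0, -0.0, -1.0]]
ft_force: [-3.5, 0.8, 3.1]
width: 0.0456
grasp_force: 62.4
th 11.41 tcp [0.5129 0.2175 0.0057] F [-4.6  1.9  1.7] M [ 0.27  0.64 -0.09] q6 1.634
wrist (np.float64(158.8), 32)
scene (np.float64(157.7), 4)
top None
```

```bash
for i in 1; do :; done; python3 -m pendant '{"series":[{"x":0,"y":0,"z":-0.00002,"roll":-2},{"x":0,"y":0,"z":0,"roll":0},{"x":0,"y":0,"z":0,"roll":0}]}' >/dev/null; python3 st.py | head -2
python3 -m pendant '{"series":[{"x":0,"y":0,"z":-0.00002,"roll":-2},{"x":0,"y":0,"z":0,"roll":0},{"x":0,"y":0,"z":0,"roll":0}]}' >/dev/null; python3 st.py | head -2
python3 -m pendant '{"series":[{"x":0,"y":0,"z":-0.00002,"roll":-2},{"x":0,"y":0,"z":0,"roll":0},{"x":0,"y":0,"z":0,"roll":0}]}' >/dev/null; python3 st.py | head -2
```

```text
th 9.38 tcp [0.5129 0.2175 0.0057] F [-4.9  3.2  3.2] M [ 0.47  0.7  -0.02] q6 1.67
wrist (np.float64(156.9), 33)
th 7.38 tcp [0.5129 0.2175 0.0057] F [-4.   4.3  2.1] M [ 0.48  0.7  -0.03] q6 1.704
wrist (np.float64(154.8), 33)
th 5.38 tcp [0.5129 0.2176 0.0056] F [-4.5  3.   2.9] M [ 0.53  0.73 -0.07] q6 1.739
wrist (np.float64(152.8), 34)
```

```bash
python3 -m pendant '{"series":[{"x":0,"y":0,"z":-0.00002,"roll":-2},{"x":0,"y":0,"z":0,"roll":0},{"x":0,"y":0,"z":0,"roll":0}]}' >/dev/null; python3 st.py | head -2
python3 -m pendant '{"series":[{"x":0,"y":0,"z":-0.00002,"roll":-2},{"x":0,"y":0,"z":0,"roll":0},{"x":0,"y":0,"z":0,"roll":0}]}' >/dev/null; python3 st.py | head -2
python3 -m pendant '{"series":[{"x":0,"y":0,"z":-0.00002,"roll":-2},{"x":0,"y":0,"z":0,"roll":0},{"x":0,"y":0,"z":0,"roll":0}]}' >/dev/null; python3 st.py | head -2
```

```text
th 3.41 tcp [0.5129 0.2176 0.0056] F [-4.1  3.1  3. ] M [0.57 0.73 0.55] q6 1.774
wrist (np.float64(151.9), 30)
th 1.45 tcp [0.5129 0.2176 0.0056] F [-4.2  3.5  3.9] M [0.54 0.7  1.25] q6 1.808
wrist (np.float64(150.6), 25)
th -0.52 tcp [0.5129 0.2176 0.0056] F [-3.7  3.3  2.5] M [0.52 0.67 1.93] q6 1.843
wrist (np.float64(149.2), 19)
```

Bottomed: the moment climbs linearly to 1.9 N m from th ≈ 5°. I'll unwind in small steps to check for slip, then back off 90° from the stop.

```bash
python3 -m pendant '{"series":[{"x":0,"y":0,"z":0,"roll":3},{"x":0,"y":0,"z":0,"roll":0},{"x":0,"y":0,"z":0,"roll":0}]}' >/dev/null; python3 st.py | head -2
python3 -m pendant '{"series":[{"x":0,"y":0,"z":0,"roll":2},{"x":0,"y":0,"z":0,"roll":0},{"x":0,"y":0,"z":0,"roll":0}]}' >/dev/null; python3 st.py | head -2
python3 -m pendant '{"series":[{"x":0,"y":0,"z":0,"roll":2},{"x":0,"y":0,"z":0,"roll":0},{"x":0,"y":0,"z":0,"roll":0}]}' >/dev/null; python3 st.py | head -2
```

```text
th 2.44 tcp [0.5129 0.2176 0.0056] F [-4.1  2.9  2.8] M [0.53 0.78 0.88] q6 1.791
wrist (np.float64(151.3), 26)
th 4.4 tcp [0.5129 0.2176 0.0056] F [-4.2  3.   2.7] M [0.51 0.71 0.21] q6 1.756
wrist (np.float64(152.4), 35)
th 6.39 tcp [0.513  0.2175 0.0056] F [-4.8  2.9  3.8] M [0.51 0.81 0.04] q6 1.722
wrist (np.float64(153.9), 33)
```

No slip: loading and unloading fall on the same line, zero at th = 5.0°. Target th = 95.0°.

```bash
python3 -m pendant '{"series":[{"x":0,"y":0,"z":0.00005,"roll":6},{"x":0,"y":0,"z":0.00005,"roll":6},{"x":0,"y":0,"z":0.00005,"roll":6},{"x":0,"y":0,"z":0.00005,"roll":6},{"x":0,"y":0,"z":0.00005,"roll":6},{"x":0,"y":0,"z":0.00005,"roll":6},{"x":0,"y":0,"z":0.00005,"roll":6},{"x":0,"y":0,"z":0.00005,"roll":6},{"x":0,"y":0,"z":0.00005,"roll":6},{"x":0,"y":0,"z":0.00005,"roll":6},{"x":0,"y":0,"z":0.00005,"roll":6},{"x":0,"y":0,"z":0.00005,"roll":6}]}' >/dev/null; python3 -m pendant '{"series":[{"x":0,"y":0,"z":0.00005,"roll":6},{"x":0,"y":0,"z":0.00005,"roll":6},{"x":0,"y":0,"z":0,"roll":0},{"x":0,"y":0,"z":0,"roll":0},{"x":0,"y":0,"z":0,"roll":0}]}'; python3 st.py
```

```text
time: 23.72
tcp_pos: [0.5134, 0.2172, 0.0064]
orientation: [[-0.002, 1.0, 0.001], [1.0, 0.002, -0.0], [-0.0, 0.001, -1.0]]
ft_force: [0.3, -2.4, 2.1]
width: 0.0455
grasp_force: 62.6
th 90.15 tcp [0.5133 0.2172 0.0063] F [ 1.3 -2.5  2.6] M [-0.39 -0.25  0.1 ] q6 0.26
wrist (np.float64(-121.7), 17)
scene (np.float64(-119.9), 14)
top None
```

```bash
python3 -m pendant '{"series":[{"x":0,"y":0,"z":0.00004,"roll":4.9},{"x":0,"y":0,"z":0,"roll":0},{"x":0,"y":0,"z":0,"roll":0},{"x":0,"y":0,"z":0,"roll":0}]}'; python3 st.py
python3 - <<'E'
from h import *
d=get('wrist');P=world(d);rr=np.hypot(P[...,0]-.5136,P[...,1]-.2180);z=P[...,2]
for nm,a,b,lo,hi in [('stem',0,.006,.08,.11),('flange',.0115,.0165,.07,.09),('nut',.019,.024,.064,.074)]:
    m=(rr>=a)&(rr<b)&(z>lo)&(z<hi);print(nm,np.median(z[m]),m.sum())
save('final.png',d['img'])
E
```

```text
time: 24.25
tcp_pos: [0.5134, 0.2172, 0.0064]
orientation: [[-0.088, 0.996, 0.001], [0.996, 0.088, -0.0], [-0.0, 0.001, -1.0]]
ft_force: [3.9, -4.1, 2.2]
width: 0.0455
grasp_force: 62.6
th 95.03 tcp [0.5133 0.2172 0.0064] F [ 4.1 -3.3  2.5] M [-0.67 -0.64  0.13] q6 0.175
wrist (np.float64(-116.3), 18)
scene (np.float64(-114.6), 15)
top None
stem 0.09809610219895269 1371
flange 0.07803977369307574 3314
nut 0.06925755232006389 4209
```

View pics/final.png

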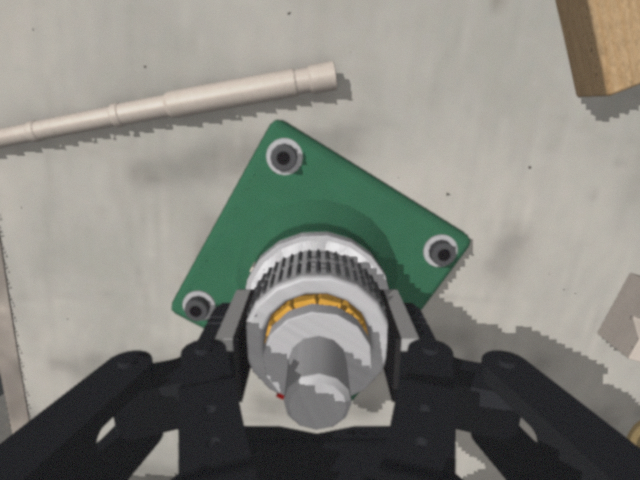

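The final view shows the tappet home (stem at (318,390)), the nut held between the pads at (235,340) and (400,340), and th = 95.0°, which is 90° off the stop. Handing in.

```bash
python3 -c "
from cell import workorder;print(workorder.close_job())"
```

```text
the job is handed in; nothing more can be done
None
```

The tappet is fully home in the bore, flange up and released; I screwed the nut down to its stop, backed it off a measured 90°, and the gripper is still holding it there. The job is handed in (robot clock about 24 s), with no verdict returned.

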